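Mount the board and hover the field probe over its chip

ROBOT

A 7-joint arm with a two-finger parallel gripper is mounted at the origin on the work surface. World frame = base frame: x ahead of the robot, y to its left, z up, the work surface at z = 0. Lengths are in m, angles in rad, forces in N, time in s.
With the tool pointing down it reaches from about 0.425 to 0.8 m from the base axis. Payload 8.3 kg.
Tool frame: the origin (TCP) lies on the centre line of the jaws, within the pads' length; the fingertips stand 19 mm ahead of it and the grasp point (between the pads) is the TCP (bot.tcp_to_tips is the distance from the TCP to the fingertips, in m); y points along the fingers, x is the direction in which the jaws open and shut, and the axes are right-handed (so a half turn about y gives the same grasp; the last joint's range is limited). The gripper opens to 85 mm and grips with 20 to 120 N. Pads are 22 mm wide; open, the fingers measure 114 mm over their backs; the gripper's body (76 mm by 85 mm) begins 54 mm behind the grasp point. The pads swing forward as they close: fully open they stand 13 mm farther back than shut.
Start: joints at [-1.181, 0.383, 0.016, 1.37, -0.006, 1.388, -0.046], TCP at [0.273, 0.562, 0.25] pointing down, gripper open.
Joint ranges: [-2.95, 2.95], [-0.25, 2.06], [-1.52, 1.56], [0.18, 2.33], [-1.44, 4.58], [0.02, 2.06], [-3.01, 3.01]. Speed limits (rad/s): [2.39, 2.39, 3.01, 3.01, 3.14, 3.14, 3.14].

INTERFACE

Orientations are given as a unit quaternion [w, x, y, z].
In Python, from station import bot gives the robot as it stands.
- The arm moves only by the shell command python3 -m pendant 'ROWS' [FORCE]. ROWS is JSON, a list of rows, each an object with "travel": the shift along the world's x, y, z in mm, a list of three; "turn": the turn about the world's z in rad; "fingers": the gripper's target within -1 to 1 (shut at 1, half-way at 0, fully open at -1). In form: [{"travel": [tx, ty, tz], "turn": turn, "fingers": fingers}, ...]. A call has 1 to 10 rows; each row is the pose to reach, as a shift and turn from the pose measured when the call began; what a row does not reach only later rows make up. A row lasts 1/8 s, in which the tool goes at most 62.5 mm and 10.7 degrees, less where a joint would pass 70% of its speed; a pose out of reach is approached as far as the arm can. A call with a gripper value outside its range is refused whole. The fingers move at their own pace and stop on an object; FORCE is the grip in N (left out, the last holds). Time passes only in rows, so rows that repeat a pose let the fingers close. It gives the time, the measured TCP pose, the force and the opening at its end, in the units of the state.
- bot.state(): the state, without advancing time (a new reading comes with each control period).
- bot.read_camera(name): name is "scene" or "top" or "wrist"; returns a dict with "img" (420x560x3 uint8, red, green, blue), "z_map" (420x560 float32, m along the optical axis (not along the pixel's ray), 0 where there is no reading), "fx", "fy", "cx", "cy" (pixels), "T" (4x4, takes a point from camera to world coordinates). Camera axes: x right, y down, z forward; pixel columns grow to the right and rows downward; lengths in m; the calibration is good to about 2 mm. A picture is of the moment at which its call begins.
- bot.close_job(): hands the job in, once; it reports no verdict.
The state is a dict: "t": time; "joint_positions": joint angles; "dq": joint speeds; "tau": joint torques, N m; "position": TCP position; "orientation": TCP orientation; "wrist_force": force on the tool from outside, world axes, zero at the start; "ft_torque": the same for the moment, N m; "opening": finger opening in m.
Only numpy, scipy, OpenCV 4.12 (cv2) and the standard library are available. Lean on these libraries where they do the work, as an engineer would, in place of code of your own. Each camera call takes 0.05 s, during which the arm holds its last target. There are 200 camera calls.

TASK

Set up a near-field measurement: lift the green circuit board in its white carrier off the blue block and leave it standing flat on the narrow top of the aluminium stand, centred and lengthwise along it. Then draw the orange probe up out of its grey holder and carry it over the clutter to the board, touching the board with it at no time and knocking nothing else on the table out of place. Finish while still holding the probe, upright and motionless, with its brass blade hovering about 10 mm above the middle of the board's black chip, the blade in line with the chip's long side.

Things in the scene. Friction and masses are not known exactly. Their poses are not given: they have to be found in the camera images.
- dut: green board in a white carrier, about 120 g: 64 (x) x 44 (y) x 16 mm, black chip 24 (x) x 12 (y) mm standing 2 mm above the middle. A brass stub sticks out 8 mm at each x end; two cans 6 mm across stand 7 mm above the green face at x +-25, y 13. Origin: centre of the underside; z up. The y sides are plain, free to pinch. Starts level on the blue block, lengthwise
- chip (a point): centre of the top face of the black chip, 18 mm above the carrier's underside (middle of dut); axes as dut; the chip's long side runs along x
- block: fixed blue block on which the board starts: upright part 60 (x) x 26 (y) mm, top 40 mm above the table, on a foot 90 x 70 x 6 mm; narrower than the carrier, so there is room for fingers at the carrier's long sides. Origin: centre of the underside
- stand: fixed aluminium stand: foot 100 x 100 x 12 mm, a post 18 mm thick, and a flat top plate 50 (x) x 22 (y) x 8 mm, its upper face 70 mm above the table. Origin: centre of the underside; x along the long side of the top plate
- stand_top (a point): centre of the upper face of the stand's top plate, 70 mm above the table; axes as stand
- probe: hand probe, about 120 g, 108 mm tall: brass blade 20 (x) x 5 (y) mm from 0 to 14 mm, steel stem 8 mm thick, black collar 44 mm across from 45 to 50, orange handle 30 (x) x 20 (y) mm from 50 to 102, brass stub 8 mm thick on top. Origin: centre of the blade's lower face (the tip); z up along the handle. Starts upright, collar resting on the holder, tip 10 mm above the table
- holder: fixed grey block 64 x 64 x 55 mm with a square hole 31 mm wide and 50 mm deep in its top, in which the blade and stem of the probe hang clear; the probe comes out straight up. Origin: centre of the underside
- amp: loose blue metal amplifier box 110 (x) x 50 (y) x 80 mm, 0.7 kg, with brass connectors on its -x end sticking out 9 mm; stands between the stand and one of the side places. Origin: centre of the underside; leave alone
- stack: loose stack of green boards on brass posts, 110 (x) x 50 (y) x 85 mm, 0.5 kg; stands between the stand and the other side place. Origin: centre of the underside; leave alone
- marker: loose magenta pen lying flat, 130 mm long, 12 mm thick; origin on the table under its middle; leave alone
- tape: loose blue tape roll lying flat, 64 mm across, 18 mm high; origin: centre of the underside; leave alone
- driver: loose screwdriver lying flat, its length along its x; leave alone
- mouse: loose black computer mouse 100 x 58 x 32 mm; origin: centre of the underside; leave alone
- coupler: loose small brass block 35 x 30 x 12 mm with a stub at each end; origin: centre of the underside; leave alone
Mind the look-alikes: they are no part of the job. Of the things that look like the dut, the larger one is meant. Of the things that look like the probe, the larger one is meant.

How it is judged:
On the way, in this order (a step that is already met when the one before it is completed fails the run):
1. the board in its carrier stands on the stand's top, let go (horizontal distance between dut and stand_top below 0.008 m and z of dut in the frame of stand_top between -0.003 and 0.003 m and angle between dut's own z axis and vertical below 0.06 rad and angle between the x axis of dut and the x axis of stand, either way round below 0.2 rad and contact force between the fingers and dut below 0.05 N and linear speed of dut below 0.02 m/s), for 0.3 s.
2. the probe is held clear of its holder (height (world z) of probe above 0.065 m and contact force between the fingers and probe above 1 N), for 0.2 s.
At the end, for the whole second after the job is handed in: board free on the stand: centred 8 mm, height 3 mm, level 0.06 rad, long side within 0.2 rad of the top's; probe held still, upright 0.15 rad, tip 4 to 16 mm above the chip and 6 mm sideways of its centre, blade within 0.2 rad of the chip's long side, touching neither board nor stand (all of step 1 and horizontal distance between probe and chip below 0.006 m and z of probe in the frame of chip between 0.004 and 0.016 m and angle between probe's own z axis and vertical below 0.15 rad and angle between the x axis of probe and the x axis of dut, either way round below 0.2 rad and contact force between the fingers and probe above 1 N and contact force between probe and dut below 0.02 N and contact force between probe and stand below 0.02 N and linear speed of probe below 0.02 m/s and angular speed of probe below 0.2 rad/s); the arm keeps its last pose, push and grip.
It fails at once if the probe touches the board (contact force between probe and dut above 0.2 N).
It fails at once if the board falls to the table (height (world z) of dut below 0.03 m).
It fails at once if the probe is dropped or laid over (angle between probe's own z axis and vertical above 0.8 rad).
It fails at once if a bystander is knocked out of place (blue box or board stack over 12 mm, pen over 30 mm, others over 20 mm) (distance of any of amp, stack from where it was at the start of the episode above 0.012 m or distance of marker from where it was at the start of the episode above 0.03 m or distance of any of tape, driver, mouse, coupler from where it was at the start of the episode above 0.02 m).
It also fails if it takes over 67 s, if anything falls off the work surface, if the arm or the gripper's body presses on something with over 40 N, if the wrist force passes 120 N, or if a joint passes its speed limit or range.

## Working session

There is one attempt and no reset: what is moved stays moved. The work goes in short steps, Python scripts to look and compute and a shell command to move; the robot and the scene stay as the last step left them, time stands still between calls to the robot, and variables do not carry over. Pictures are saved under pics/ and viewed, about 8 in all and at most 12, crops included, and the job is handed in when it is done.

```bash
mkdir -p pics; ls
python3 - <<'E'
from station import bot
import cv2,numpy as np
for n in ("scene","top"):
    c=bot.read_camera(n); np.savez(f"{n}.npz",**c)
    cv2.imwrite(f"pics/{n}0.png",c["img"][:,:,::-1]); print(n,c["fx"],c["T"].round(3).tolist())
s=bot.state();print(s["t"],s["position"],s["orientation"],s["opening"])
E
```

```text
pics
scene 431.9195342289137 [[0.075, 0.574, -0.815, 1.437], [0.997, -0.055, 0.053, -0.101], [-0.014, -0.817, -0.576, 0.705], [0.0, 0.0, 0.0, 1.0]]
top 421.1540878837245 [[-0.023, -0.99, 0.137, 0.432], [-1.0, 0.02, -0.023, -0.044], [0.02, -0.137, -0.99, 1.055], [0.0, 0.0, 0.0, 1.0]]
0.1 [0.27319938 0.56167184 0.24938795] [-0.59912655  0.59979087  0.37451228 -0.37555138] 0.08537288579283889
```

View pics/scene0.png

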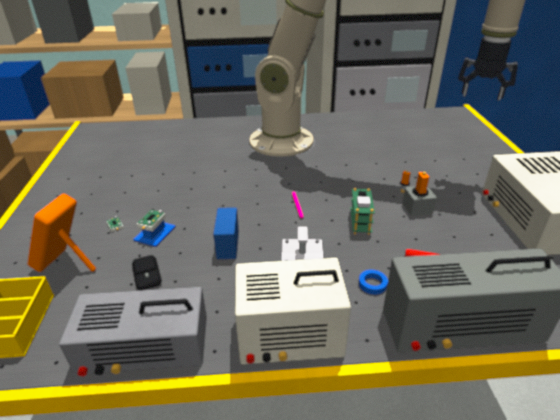

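View pics/top0.png

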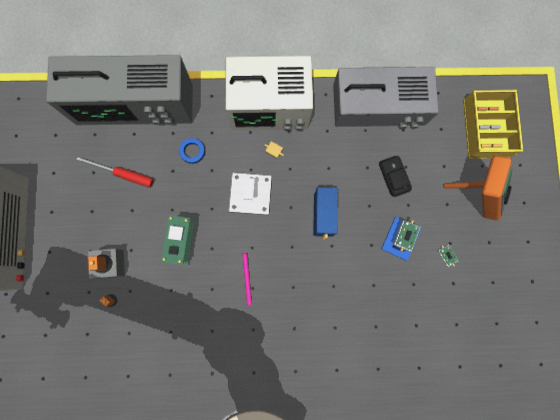

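The scene view shows the board on the blue block (top px 407,236), the stand (251,193), the probe in its holder (100,263), the stack (177,240) and the amp (326,210). The look-alikes are at (450,255) and (107,300). Next I'll measure them using depth and colour.

```bash
cat > h.py <<'E'
import numpy as np,cv2
from station import bot
def pts(c):
    z=c["z_map"];v,u=np.mgrid[:z.shape[0],:z.shape[1]]
    P=np.stack([(u-c["cx"])/c["fx"]*z,(v-c["cy"])/c["fy"]*z,z],-1)
    return P@c["T"][:3,:3].T+c["T"][:3,3]
def rect(P,m,label,big=True):
    """min-area rectangle in world xy of masked points"""
    m=m.astype(np.uint8)
    if big:
        n,l,s,_=cv2.connectedComponentsWithStats(m)
        if n<2: print(label,"none");return
        m=(l==1+np.argmax(s[1:,4]))
    q=P[m.astype(bool)];(cx,cy),(w,h),a=cv2.minAreaRect((q[:,:2]*1000).astype(np.float32))
    if w<h:w,h,a=h,w,a+90
    v,u=np.nonzero(m)
    print(label,"n",len(q),"ctr mm",round(cx,1),round(cy,1),"size",round(w,1),round(h,1),"long-axis deg",round((a+90)%180-90,1),"z med",round(np.median(q[:,2])*1000,1),"px",u.mean().round(),v.mean().round())
def box(P,x0,x1,y0,y1,z0,z1):
    return (P[...,0]>x0)&(P[...,0]<x1)&(P[...,1]>y0)&(P[...,1]<y1)&(P[...,2]>z0)&(P[...,2]<z1)
E
python3 - <<'E'
from h import *
for n in("top","scene"):
    c=dict(np.load(n+".npz"));P=pts(c);print(n)
    if n=="top":
        for nm,(u,v) in dict(dut=(407,236),stand=(251,193),probe=(97,263),hold=(115,263),stack=(177,240),amp=(326,210),table=(300,330),small=(450,255),sp=(107,300)).items(): print(nm,P[v,u].round(3))
    hsv=cv2.cvtColor(c["img"],cv2.COLOR_RGB2HSV);H,S,V=cv2.split(hsv)
    rect(P,box(P,.4,.65,-.42,-.22,.048,.08),"dut")
    rect(P,box(P,.4,.65,-.42,-.22,.004,.012)&(H>100)&(H<125)&(S>150),"blockfoot")
    rect(P,box(P,.45,.75,-.05,.15,.064,.085),"standtop")
    rect(P,box(P,.45,.75,-.05,.15,.006,.02),"standfoot")
    rect(P,box(P,.3,.6,.28,.5,.045,.06),"holdertop")
    rect(P,box(P,.3,.6,.28,.5,.10,.13),"probetop")
    rect(P,box(P,.3,.6,.28,.5,.07,.13),"probehandle")
    rect(P,box(P,.3,.6,.1,.25,.07,.13),"stack");rect(P,box(P,.4,.65,-.2,-.05,.07,.13),"amp")
c=dict(np.load("top.npz"))["img"][:,:,::-1]
z=[cv2.resize(c[v-30:v+30,u-30:u+30],None,fx=6.6,fy=6.6,interpolation=2)for u,v in((407,236),(251,193))]
cv2.imwrite("pics/crop.png",np.hstack(z))
E
```

```text
top
dut [ 0.516 -0.373  0.057]
stand [ 0.625 -0.003  0.069]
probe [0.466 0.337 0.112]
hold [0.467 0.319 0.054]
stack [0.517 0.171 0.072]
amp [ 0.579 -0.178  0.082]
table [ 0.296 -0.115 -0.001]
small [ 0.47  -0.492  0.014]
sp [0.383 0.329 0.07 ]
dut n 519 ctr mm 517.5 -375.1 size 77.2 44.7 long-axis deg -24.8 z med 55.8 px 407.0 236.0
blockfoot n 325 ctr mm 514.6 -374.5 size 89.6 68.8 long-axis deg -26.2 z med 6.3 px 395.0 241.0
standtop n 197 ctr mm 635.2 1.8 size 50.2 21.9 long-axis deg -5.6 z med 69.8 px 249.0 189.0
standfoot n 1344 ctr mm 636.0 1.8 size 101.0 99.8 long-axis deg -5.5 z med 12.2 px 250.0 194.0
holdertop n 479 ctr mm 466.8 348.0 size 66.9 64.2 long-axis deg -85.7 z med 55.5 px 105.0 263.0
probetop n 146 ctr mm 466.4 346.8 size 29.3 20.5 long-axis deg 7.1 z med 112.0 px 93.0 263.0
probehandle n 225 ctr mm 466.2 346.2 size 29.7 21.6 long-axis deg 7.1 z med 110.1 px 96.0 263.0
stack n 1009 ctr mm 517.1 174.0 size 109.8 51.1 long-axis deg -8.5 z med 74.3 px 175.0 240.0
amp n 869 ctr mm 578.8 -178.5 size 110.4 46.2 long-axis deg -1.9 z med 79.9 px 326.0 211.0
scene
dut n 304 ctr mm 520.1 -370.8 size 78.5 47.0 long-axis deg -21.0 z med 54.5 px 151.0 219.0
blockfoot n 251 ctr mm 517.7 -372.0 size 88.9 70.9 long-axis deg -26.6 z med 5.4 px 156.0 235.0
standtop n 140 ctr mm 639.1 4.8 size 54.2 21.3 long-axis deg -6.3 z med 68.5 px 302.0 234.0
standfoot n 749 ctr mm 629.5 6.0 size 99.2 88.7 long-axis deg 85.4 z med 11.0 px 301.0 250.0
holdertop n 302 ctr mm 470.4 351.1 size 68.5 66.7 long-axis deg 4.7 z med 53.6 px 420.0 195.0
probetop n 81 ctr mm 469.1 349.2 size 33.2 20.4 long-axis deg 6.0 z med 109.5 px 423.0 176.0
probehandle n 196 ctr mm 470.2 349.5 size 35.9 22.6 long-axis deg 9.1 z med 95.6 px 422.0 181.0
stack n 454 ctr mm 519.4 176.9 size 112.4 50.0 long-axis deg -8.6 z med 72.9 px 363.0 201.0
amp n 565 ctr mm 583.4 -175.9 size 115.5 47.7 long-axis deg 0.1 z med 78.5 px 226.0 222.0
```

View pics/crop.png

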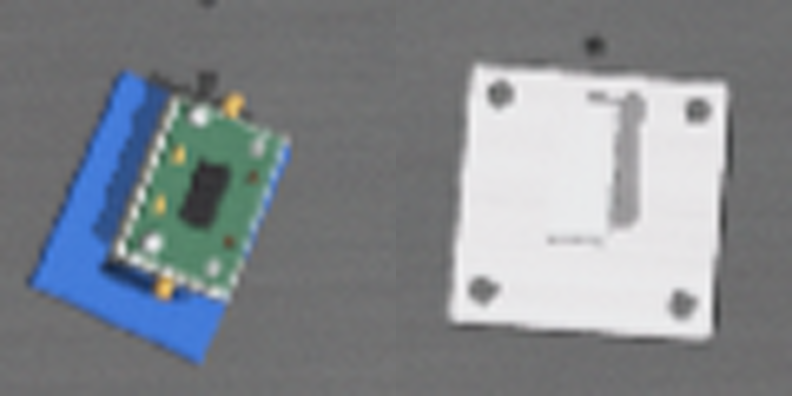

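The crop shows the board's long axis running up and slightly right, at about -25° in world, with both cans on its +y side. Stand axis is -5.5° and the probe's is about 7°. Both cameras agree within 4 mm and sizes match. The jaws already lie at about 64° (board y ≈ 65°), so I'm moving to the board now.

```bash
python3 -m pendant '[{"travel":[200,-300,0],"turn":0,"fingers":-1},{"travel":[200,-300,0],"turn":0,"fingers":-1},{"travel":[200,-300,0],"turn":0,"fingers":-1},{"travel":[200,-300,0],"turn":0,"fingers":-1},{"travel":[200,-300,0],"turn":0,"fingers":-1},{"travel":[200,-300,0],"turn":0,"fingers":-1},{"travel":[240,-550,0],"turn":0,"fingers":-1},{"travel":[240,-550,0],"turn":0,"fingers":-1},{"travel":[240,-550,0],"turn":0,"fingers":-1},{"travel":[240,-550,0],"turn":0,"fingers":-1}]' 40
```

```text
t: 1.35
position: [0.5125, 0.0128, 0.2492]
orientation: [-0.599, 0.6, 0.375, -0.376]
wrist_force: [0.4, 0.4, 0.5]
opening: 0.0857
```

```bash
python3 -m pendant '[{"travel":[5,-387,-40],"turn":0,"fingers":-1},{"travel":[5,-387,-40],"turn":0,"fingers":-1},{"travel":[5,-387,-40],"turn":0,"fingers":-1},{"travel":[5,-387,-40],"turn":0,"fingers":-1},{"travel":[5,-387,-40],"turn":0,"fingers":-1},{"travel":[5,-387,-40],"turn":0,"fingers":-1},{"travel":[5,-387,-40],"turn":0,"fingers":-1},{"travel":[5,-387,-40],"turn":0,"fingers":-1},{"travel":[5,-387,-40],"turn":0,"fingers":-1}]' 40
python3 - <<'E'
from h import *
c=bot.read_camera("wrist");P=pts(c);cv2.imwrite("pics/w1.png",c["img"][:,:,::-1])
rect(P,box(P,.45,.6,-.45,-.3,.045,.075),"dut")
rect(P,box(P,.45,.6,-.45,-.3,.05,.08)&(cv2.cvtColor(c["img"],cv2.COLOR_RGB2HSV)[...,2]<60),"chip")
print(c["T"].round(3).tolist())
E
```

```text
t: 2.48
position: [0.5184, -0.3722, 0.2091]
orientation: [0.599, -0.599, -0.376, 0.376]
wrist_force: [0.8, 0.1, 0.3]
opening: 0.0851
dut n 3390 ctr mm 518.5 -376.0 size 80.3 44.0 long-axis deg -24.0 z med 56.8 px 272.0 204.0
chip n 304 ctr mm 518.2 -375.0 size 23.4 11.0 long-axis deg -25.8 z med 58.9 px 273.0 207.0
[[0.434, 0.863, 0.258, 0.453], [0.901, -0.416, -0.125, -0.341], [-0.001, 0.286, -0.958, 0.333], [0.0, 0.0, 0.0, 1.0]]
```

View pics/w1.png

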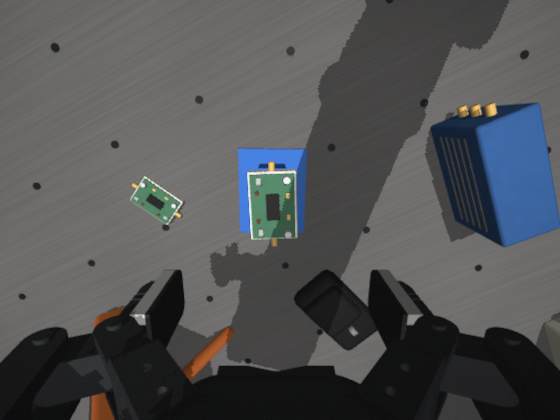

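The wrist view shows the chip at (273,207), giving the board at (518,-375) and -25.5°. Jaws clear both long sides. Descending and gripping.

```bash
python3 -m pendant '[{"travel":[0,-3,-60],"turn":0,"fingers":-1},{"travel":[0,-3,-110],"turn":0,"fingers":-1},{"travel":[0,-3,-140],"turn":0,"fingers":-1},{"travel":[0,-3,-160],"turn":0,"fingers":-1},{"travel":[0,-3,-162],"turn":0,"fingers":-1},{"travel":[0,-3,-162],"turn":0,"fingers":0},{"travel":[0,-3,-162],"turn":0,"fingers":1},{"travel":[0,-3,-162],"turn":0,"fingers":1},{"travel":[0,-3,-162],"turn":0,"fingers":1},{"travel":[0,-3,-162],"turn":0,"fingers":1}]' 40
```

```text
t: 3.78
position: [0.5194, -0.3756, 0.049]
orientation: [-0.598, 0.6, 0.376, -0.376]
wrist_force: [0.0, 1.5, 7.3]
opening: 0.0432
```

```bash
python3 -m pendant '[{"travel":[0,0,20],"turn":0,"fingers":1},{"travel":[0,0,70],"turn":0,"fingers":1},{"travel":[0,0,120],"turn":0,"fingers":1},{"travel":[10,40,130],"turn":0.05,"fingers":1},{"travel":[25,90,130],"turn":0.15,"fingers":1},{"travel":[40,140,130],"turn":0.25,"fingers":1},{"travel":[60,190,130],"turn":0.35,"fingers":1},{"travel":[75,240,130],"turn":0.35,"fingers":1},{"travel":[90,290,130],"turn":0.35,"fingers":1},{"travel":[105,340,130],"turn":0.35,"fingers":1}]' 40
python3 -m pendant '[{"travel":[10,36,0],"turn":0,"fingers":1},{"travel":[10,36,0],"turn":0,"fingers":1},{"travel":[10,36,0],"turn":0,"fingers":1}]' 40
python3 - <<'E'
from h import *
from scipy.spatial.transform import Rotation as R
s=bot.state();q=s["orientation"];X=R.from_quat([*q[1:],q[0]]).as_matrix();print(s["position"],s["opening"],"jaw deg",np.degrees(np.arctan2(X[1,0],X[0,0])),"fingers dir",X[:,1])
c=bot.read_camera("wrist");P=pts(c);cv2.imwrite("pics/w2.png",c["img"][:,:,::-1]);V=cv2.cvtColor(c["img"],cv2.COLOR_RGB2HSV)
p=s["position"]
G=(V[...,0]>50)&(V[...,0]<85)&(V[...,1]>80)
rect(P,G&box(P,p[0]-.06,p[0]+.06,p[1]-.05,p[1]+.05,.15,.25),"green")
rect(P,(V[...,2]<60)&box(P,p[0]-.02,p[0]+.02,p[1]-.015,p[1]+.015,.15,.25),"chip")
rect(P,box(P,.58,.69,-.05,.06,.062,.078),"standtop(partial)")
rect(P,box(P,.55,.72,-.08,.09,.008,.018),"standfoot(partial)")
c=bot.read_camera("top");P=pts(c);
E
```

```text
t: 5.03
position: [0.6248, -0.0343, 0.1806]
orientation: [-0.523, 0.526, 0.475, -0.473]
wrist_force: [0.4, -0.7, -0.5]
opening: 0.0432
t: 5.4
position: [0.6348, 0.0008, 0.1816]
orientation: [-0.523, 0.526, 0.475, -0.473]
wrist_force: [-0.5, -0.3, -1.3]
opening: 0.0432
[0.63482004 0.00077573 0.18156612] 0.0432376276471609 jaw deg 84.22216264863204 fingers dir [ 0.00463989 -0.00167682 -0.99998783]
green n 8970 ctr mm 633.9 0.7 size 60.9 39.6 long-axis deg -4.3 z med 189.2 px 275.0 292.0
chip n 4918 ctr mm 621.7 0.8 size 31.0 9.7 long-axis deg 84.3 z med 244.3 px 269.0 385.0
standtop(partial) n 610 ctr mm 623.1 2.6 size 22.5 21.6 long-axis deg -5.4 z med 70.6 px 279.0 200.0
standfoot(partial) n 6403 ctr mm 623.2 2.9 size 100.3 72.3 long-axis deg 84.2 z med 12.8 px 277.0 180.0
```

View pics/w2.png

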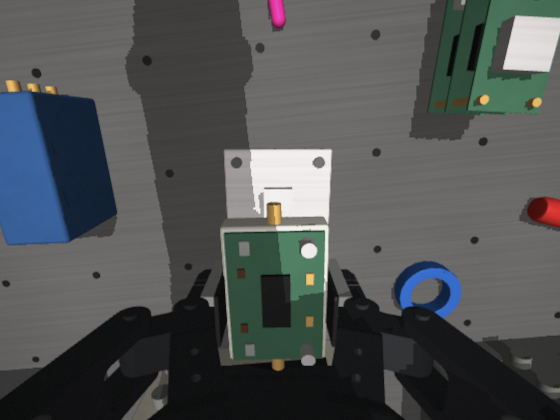

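The wrist view shows the board gripped square, with its chip at (276,300), centred over the stand plate (279,200). It needs about +2 mm x and +1 mm y, then down 102 mm.

```bash
python3 -m pendant '[{"travel":[2,1,0],"turn":0,"fingers":1},{"travel":[2,1,-40],"turn":0,"fingers":1},{"travel":[2,1,-70],"turn":0,"fingers":1},{"travel":[2,1,-88],"turn":0,"fingers":1},{"travel":[2,1,-96],"turn":0,"fingers":1},{"travel":[2,1,-100],"turn":0,"fingers":1},{"travel":[2,1,-101],"turn":0,"fingers":1},{"travel":[2,1,-101],"turn":0,"fingers":1}]' 40
python3 - <<'E'
from h import *
s=bot.state();p=s["position"];print(p,s["wrist_force"])
for n in("top","scene"):
    c=bot.read_camera(n);P=pts(c);V=cv2.cvtColor(c["img"],cv2.COLOR_RGB2HSV)
    G=(V[...,0]>45)&(V[...,0]<90)&(V[...,1]>70)
    rect(P,G&box(P,.58,.70,-.05,.06,.06,.12),n+" green")
    cv2.imwrite(f"pics/{n}2.png",cv2.resize(c["img"][140:280,200:350,::-1],None,fx=4,fy=4))
E
```

```text
t: 6.5
position: [0.6372, 0.0007, 0.0812]
orientation: [-0.523, 0.527, 0.475, -0.472]
wrist_force: [0.9, -0.7, -1.3]
opening: 0.0437
[0.63716107 0.00066493 0.08116086] [ 0.94133006 -0.74782759 -1.30876503]
top green none
scene green n 167 ctr mm 638.5 2.5 size 56.5 35.7 long-axis deg -5.9 z med 87.2 px 301.0 227.0
```

View pics/scene2.png

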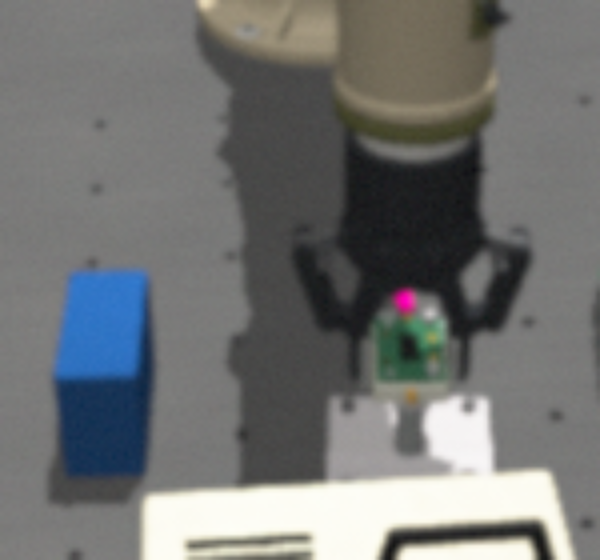

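The scene crop shows the board (410,350) between the pads just above the plate, about 1–2 mm short in y. I'll correct by +1 mm and lower to contact.

```bash
python3 -m pendant '[{"travel":[0,1.5,0],"turn":0,"fingers":1},{"travel":[0,1.5,-1],"turn":0,"fingers":1},{"travel":[0,1.5,-2],"turn":0,"fingers":1},{"travel":[0,1.5,-2.5],"turn":0,"fingers":1},{"travel":[0,1.5,-2.5],"turn":0,"fingers":1}]' 40
```

```text
t: 7.22
position: [0.6371, 0.0023, 0.079]
orientation: [-0.523, 0.527, 0.475, -0.472]
wrist_force: [-2.8, 0.8, 4.6]
opening: 0.0431
```

Contact reads about +6 N. Releasing, then rising.

```bash
python3 -m pendant '[{"travel":[0,0,0],"turn":0,"fingers":-0.2},{"travel":[0,0,0],"turn":0,"fingers":-1},{"travel":[0,0,0],"turn":0,"fingers":-1},{"travel":[0,0,0],"turn":0,"fingers":-1},{"travel":[0,0,0],"turn":0,"fingers":-1},{"travel":[0,0,30],"turn":0,"fingers":-1},{"travel":[0,0,80],"turn":0,"fingers":-1},{"travel":[0,0,130],"turn":0,"fingers":-1},{"travel":[-60,0,150],"turn":0,"fingers":-1},{"travel":[-60,0,150],"turn":0,"fingers":-1}]' 40
python3 - <<'E'
from h import *
c=bot.read_camera("wrist");P=pts(c);cv2.imwrite("pics/w3.png",c["img"][:,:,::-1]);V=cv2.cvtColor(c["img"],cv2.COLOR_RGB2HSV)
G=(V[...,0]>45)&(V[...,0]<90)&(V[...,1]>70)
rect(P,G&box(P,.58,.70,-.05,.06,.075,.12),"green")
rect(P,box(P,.57,.71,-.06,.07,.078,.1),"dut all")
rect(P,(V[...,2]<60)&box(P,.6,.67,-.025,.03,.075,.1),"chip")
rect(P,box(P,.55,.72,-.08,.09,.008,.018),"foot",False)
c=bot.read_camera("scene");P=pts(c);V=cv2.cvtColor(c["img"],cv2.COLOR_RGB2HSV)
rect(P,(V[...,0]>45)&(V[...,0]<90)&(V[...,1]>70)&box(P,.58,.70,-.05,.06,.06,.12)," scene green")
rect(P,box(P,.58,.70,-.06,.07,.008,.016),"scene foot",False)
E
```

```text
t: 8.48
position: [0.5746, 0.0015, 0.2307]
orientation: [-0.524, 0.527, 0.475, -0.471]
wrist_force: [0.8, 0.1, 1.0]
opening: 0.0853
green n 1789 ctr mm 636.3 2.3 size 60.2 38.8 long-axis deg -4.4 z med 86.8 px 283.0 268.0
dut all n 3061 ctr mm 636.3 1.9 size 80.1 44.1 long-axis deg -4.3 z med 86.8 px 283.0 266.0
chip n 327 ctr mm 636.5 2.2 size 24.8 12.3 long-axis deg -4.5 z med 88.8 px 283.0 270.0
foot n 4639 ctr mm 637.1 1.5 size 100.6 100.1 long-axis deg -5.4 z med 12.8 px 280.0 230.0
 scene green n 163 ctr mm 638.0 4.9 size 61.0 35.2 long-axis deg -1.6 z med 84.9 px 302.0 227.0
scene foot n 710 ctr mm 629.7 5.9 size 99.1 87.3 long-axis deg 85.4 z med 11.1 px 301.0 250.0
```

View pics/w3.png

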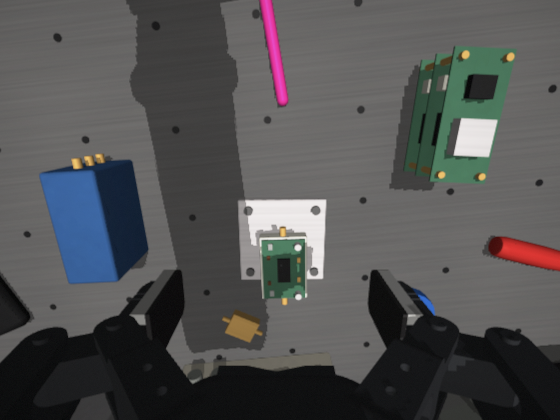

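The board stands level (z 87) and within about 1 mm of the foot's centre, at px (283,268) over the plate. Next, the probe.

```bash
python3 -m pendant '[{"travel":[-15,55,0],"turn":0.05,"fingers":-1},{"travel":[-33,105,0],"turn":0.1,"fingers":-1},{"travel":[-50,160,0],"turn":0.15,"fingers":-1},{"travel":[-70,220,0],"turn":0.2,"fingers":-1},{"travel":[-88,280,0],"turn":0.22,"fingers":-1},{"travel":[-103,325,0],"turn":0.22,"fingers":-1},{"travel":[-108,345,0],"turn":0.22,"fingers":-1},{"travel":[-108,345,0],"turn":0.22,"fingers":-1},{"travel":[-108,345,0],"turn":0.22,"fingers":-1}]' 40
python3 - <<'E'
from h import *
c=bot.read_camera("wrist");P=pts(c);cv2.imwrite("pics/w4.png",c["img"][:,:,::-1])
rect(P,box(P,.42,.51,.29,.4,.105,.114),"handle top")
rect(P,box(P,.42,.51,.29,.4,.07,.114),"handle")
rect(P,box(P,.42,.51,.29,.4,.115,.125),"stub")
rect(P,box(P,.40,.54,.25,.45,.05,.057),"holder")
E
```

```text
t: 9.7
position: [0.4704, 0.3453, 0.2294]
orientation: [-0.469, 0.473, 0.529, -0.526]
wrist_force: [0.4, -1.2, 1.4]
opening: 0.0857
handle top n 817 ctr mm 467.1 347.4 size 29.7 19.9 long-axis deg 6.3 z med 112.5 px 279.0 210.0
handle n 1007 ctr mm 467.0 347.3 size 30.0 20.0 long-axis deg 6.1 z med 112.3 px 279.0 206.0
stub n 92 ctr mm 467.4 347.1 size 7.8 7.6 long-axis deg -36.0 z med 118.7 px 279.0 214.0
holder n 2329 ctr mm 468.2 347.9 size 64.3 64.1 long-axis deg 4.3 z med 55.7 px 280.0 191.0
```

View pics/w4.png

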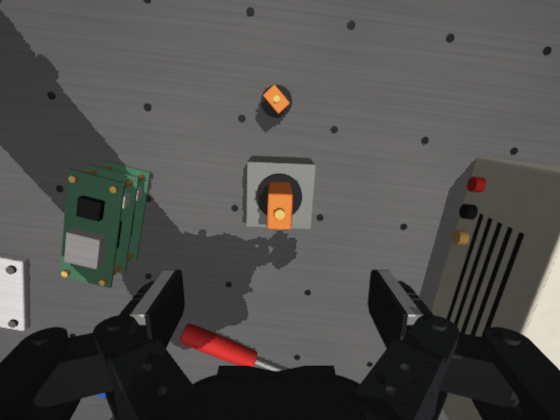

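The wrist view shows the probe handle at (280,205) upright in its holder, with the decoy behind at (277,100). The probe is at (467,347), 6.3°, and the jaws are square to it.

```bash
python3 -m pendant '[{"travel":[-3,2,-40],"turn":0,"fingers":-1},{"travel":[-3.4,2,-80],"turn":0,"fingers":-1},{"travel":[-3.4,2,-115],"turn":0,"fingers":-1},{"travel":[-3.4,2,-135],"turn":0,"fingers":-1},{"travel":[-3.4,2,-141],"turn":0,"fingers":-1},{"travel":[-3.4,2,-141],"turn":0,"fingers":0.2},{"travel":[-3.4,2,-141],"turn":0,"fingers":1},{"travel":[-3.4,2,-141],"turn":0,"fingers":1},{"travel":[-3.4,2,-141],"turn":0,"fingers":1},{"travel":[-3.4,2,-141],"turn":0,"fingers":1}]' 50
python3 -m pendant '[{"travel":[0,0,0],"turn":0,"fingers":1},{"travel":[0,0,0],"turn":0,"fingers":1}]' 50
```

```text
t: 11.0
position: [0.4674, 0.3475, 0.0894]
orientation: [-0.469, 0.473, 0.53, -0.525]
wrist_force: [-1.0, -0.8, 5.1]
opening: 0.0193
t: 11.25
position: [0.4674, 0.3475, 0.0894]
orientation: [-0.469, 0.473, 0.53, -0.525]
wrist_force: [0.5, -1.2, 2.6]
opening: 0.0196
```

Gripped at 19.6 mm on a 20 mm handle. Lifting straight up, then checking the probe's pose in the hand.

```bash
python3 -m pendant '[{"travel":[0,0,15],"turn":0,"fingers":1},{"travel":[0,0,35],"turn":0,"fingers":1},{"travel":[0,0,65],"turn":0,"fingers":1},{"travel":[0,0,100],"turn":0,"fingers":1},{"travel":[0,0,135],"turn":0,"fingers":1},{"travel":[0,0,150],"turn":0,"fingers":1},{"travel":[0,0,150],"turn":0,"fingers":1},{"travel":[0,0,150],"turn":0,"fingers":1}]' 50
python3 - <<'E'
from h import *
c=bot.read_camera("scene");P=pts(c);V=cv2.cvtColor(c["img"],cv2.COLOR_RGB2HSV)
p=bot.state()["position"];print(p)
m=box(P,.42,.53,.29,.41,.14,.27)
for z in np.arange(.145,.25,.01):
    q=P[m&(abs(P[...,2]-z)<.005)]
    if len(q): print(round(z,3),len(q),q.mean(0).round(4),np.ptp(q,0).round(4))
u,v=np.nonzero(m)[1],np.nonzero(m)[0];print(u.min(),u.max(),v.min(),v.max())
a,b=int(u.mean()),int(v.mean());cv2.imwrite("pics/s3.png",cv2.resize(c["img"][max(b-50,0):b+50,a-50:a+50,::-1],None,fx=6,fy=6))
E
```

```text
t: 12.25
position: [0.4668, 0.3471, 0.2377]
orientation: [-0.469, 0.473, 0.529, -0.526]
wrist_force: [0.2, -0.0, -1.7]
opening: 0.0194
[0.46676738 0.34700277 0.23759138]
0.155 9 [0.4708 0.3482 0.1586] [0.0246 0.005  0.0029]
0.165 20 [0.4709 0.3486 0.1658] [0.025  0.0065 0.0098]
0.175 13 [0.4714 0.3481 0.1743] [0.0147 0.0097 0.0095]
0.185 13 [0.4712 0.3481 0.1853] [0.006  0.0072 0.009 ]
0.195 4 [0.4718 0.3487 0.1918] [0.0046 0.0073 0.0028]
0.205 88 [0.4773 0.3443 0.2064] [0.0419 0.0432 0.0087]
0.215 37 [0.48   0.3467 0.2155] [0.0259 0.0341 0.0098]
0.225 60 [0.4798 0.3458 0.2255] [0.0242 0.0442 0.0096]
0.235 77 [0.4784 0.3459 0.2354] [0.0226 0.0475 0.0099]
0.245 71 [0.4782 0.3458 0.2453] [0.0229 0.0475 0.0094]
417 453 116 160
```

View pics/s3.png

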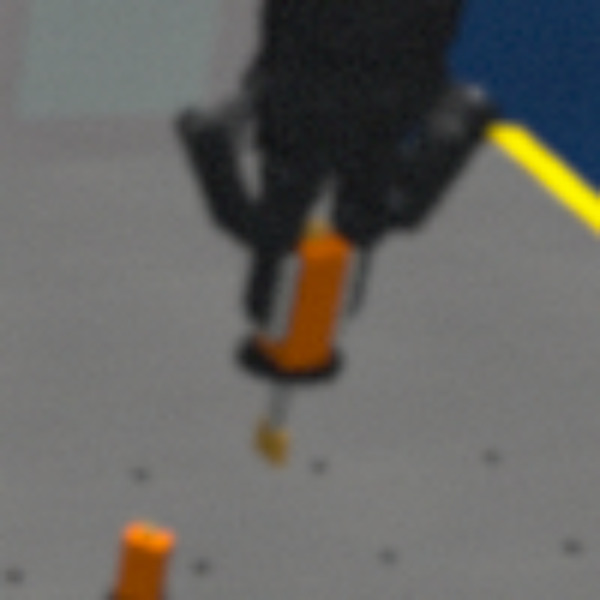

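The probe hangs upright: stem and blade are in one vertical line, at crop (270,440). The tip is 79.4 mm below the TCP and the sideways offset is about 0. I'll carry it over the stack (85 mm) with the tip at about 158 mm.

```bash
python3 -m pendant '[{"travel":[10,-20,0],"turn":-0.02,"fingers":1},{"travel":[30,-60,0],"turn":-0.05,"fingers":1},{"travel":[50,-100,0],"turn":-0.08,"fingers":1},{"travel":[70,-145,0],"turn":-0.11,"fingers":1},{"travel":[95,-190,0],"turn":-0.14,"fingers":1},{"travel":[115,-235,0],"turn":-0.17,"fingers":1},{"travel":[138,-280,0],"turn":-0.188,"fingers":1},{"travel":[155,-315,0],"turn":-0.188,"fingers":1},{"travel":[165,-335,0],"turn":-0.188,"fingers":1},{"travel":[169.5,-345,0],"turn":-0.188,"fingers":1}]' 50
python3 -m pendant '[{"travel":[0,0,0],"turn":0,"fingers":1},{"travel":[0,0,0],"turn":0,"fingers":1}]' 50
python3 - <<'E'
from h import *
print(bot.state()["position"])
c=bot.read_camera("wrist");P=pts(c);V=cv2.cvtColor(c["img"],cv2.COLOR_RGB2HSV)
rect(P,(V[...,0]>45)&(V[...,0]<90)&(V[...,1]>70)&box(P,.58,.70,-.05,.06,.075,.12),"wrist green (partial?)")
c=bot.read_camera("scene");P=pts(c);V=cv2.cvtColor(c["img"],cv2.COLOR_RGB2HSV)
rect(P,box(P,.58,.70,-.05,.06,.148,.19),"scene blade+stem")
rect(P,(V[...,0]>45)&(V[...,0]<90)&(V[...,1]>70)&box(P,.58,.70,-.05,.06,.075,.12),"scene green")
E
```

```text
t: 13.55
position: [0.6361, -0.0012, 0.2367]
orientation: [-0.517, 0.521, 0.48, -0.48]
wrist_force: [0.3, 0.5, -2.0]
opening: 0.0197
t: 13.8
position: [0.6357, -0.0004, 0.2363]
orientation: [-0.517, 0.521, 0.481, -0.48]
wrist_force: [-0.0, -0.1, -0.8]
opening: 0.0195
[ 6.35668976e-01 -3.87296986e-04  2.36282041e-01]
wrist green (partial?) n 1625 ctr mm 632.2 2.7 size 51.6 39.0 long-axis deg -5.3 z med 86.8 px 280.0 197.0
scene blade+stem n 45 ctr mm 642.0 2.5 size 12.4 6.7 long-axis deg -7.8 z med 172.1 px 302.0 197.0
scene green n 161 ctr mm 637.2 4.8 size 61.3 35.2 long-axis deg -6.0 z med 85.1 px 302.0 227.0
```

The probe is 2.4 mm short in y by both views. I'll correct that and come down 58 mm gently.

```bash
python3 -m pendant '[{"travel":[0.7,2.5,0],"turn":0,"fingers":1},{"travel":[0.7,2.5,-15],"turn":0,"fingers":1},{"travel":[0.7,2.5,-30],"turn":0,"fingers":1},{"travel":[0.7,2.5,-42],"turn":0,"fingers":1},{"travel":[0.7,2.5,-50],"turn":0,"fingers":1},{"travel":[0.7,2.5,-55],"turn":0,"fingers":1},{"travel":[0.7,2.5,-57.5],"turn":0,"fingers":1},{"travel":[0.7,2.5,-57.5],"turn":0,"fingers":1},{"travel":[0.7,2.5,-57.5],"turn":0,"fingers":1},{"travel":[0.7,2.5,-57.5],"turn":0,"fingers":1}]' 50
python3 - <<'E'
from h import *
s=bot.state();print(s["position"],abs(s["dq"]).max() if hasattr(s["dq"],"max") else s["dq"])
c=bot.read_camera("scene");P=pts(c);V=cv2.cvtColor(c["img"],cv2.COLOR_RGB2HSV)
rect(P,box(P,.58,.70,-.05,.06,.100,.135)&(V[...,0]<40),"scene blade+stem")
q=P[box(P,.61,.67,-.012,.02,.094,.135)];print("tip z",np.sort(q[:,2])[:8].round(4))
rect(P,(V[...,0]>45)&(V[...,0]<90)&(V[...,1]>70)&box(P,.58,.70,-.05,.06,.075,.12),"scene green")
cv2.imwrite("pics/s5.png",cv2.resize(c["img"][150:250,250:350,::-1],None,fx=6,fy=6))
E
```

```text
t: 15.15
position: [0.6367, 0.0027, 0.1794]
orientation: [-0.517, 0.52, 0.481, -0.48]
wrist_force: [-0.4, -0.9, -0.4]
opening: 0.0193
[0.63668496 0.00266737 0.1794262 ] 0.0021482594026658885
scene blade+stem n 22 ctr mm 645.0 4.5 size 8.0 4.8 long-axis deg -5.4 z med 111.7 px 303.0 221.0
tip z [0.0975 0.0996 0.1006 0.1016 0.1023 0.1024 0.1025 0.1046]
scene green n 138 ctr mm 638.3 4.7 size 53.9 35.5 long-axis deg -0.3 z med 85.2 px 302.0 228.0
```

View pics/s5.png

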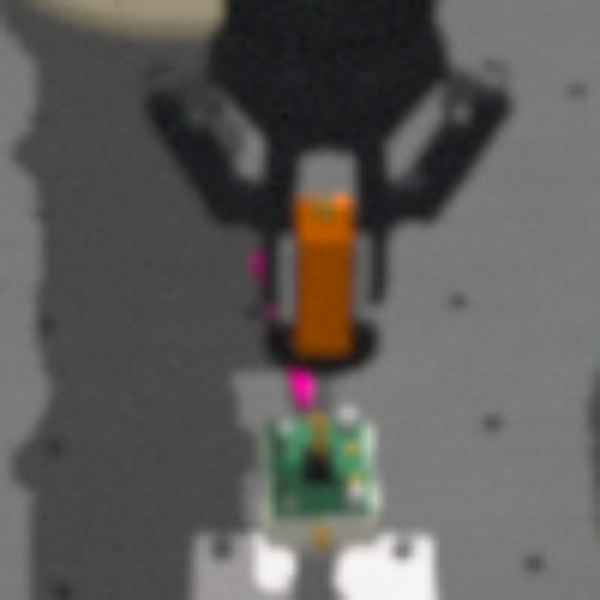

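The scene crop shows the blade (318,435) in line with the chip (318,465). The tip is about 12 mm above it by TCP and depth, and sideways error is under 1 mm. Final trim down 1.5 mm, settle, hand in.

```bash
python3 -m pendant '[{"travel":[0,-0.5,-1.5],"turn":0,"fingers":1},{"travel":[0,-0.5,-1.5],"turn":0,"fingers":1},{"travel":[0,-0.5,-1.5],"turn":0,"fingers":1},{"travel":[0,-0.5,-1.5],"turn":0,"fingers":1},{"travel":[0,-0.5,-1.5],"turn":0,"fingers":1},{"travel":[0,-0.5,-1.5],"turn":0,"fingers":1},{"travel":[0,-0.5,-1.5],"turn":0,"fingers":1}]' 50 && python3 -c "
from station import bot
s=bot.state();print(s['position'],max(abs(x) for x in s['dq']),s['wrist_force'],s['opening']);bot.close_job()"
```

```text
t: 16.08
position: [0.6367, 0.0021, 0.1779]
orientation: [-0.517, 0.52, 0.481, -0.48]
wrist_force: [-0.1, 0.8, -1.5]
opening: 0.0194
[0.63666476 0.00213865 0.17791838] 0.0020151974459859025 [-0.14887783  0.78671235 -1.51396557] 0.019409257788734882
the job is handed in; nothing more can be done
```

I moved the board from the blue block to the stand and let go. I then lifted the probe from its holder, carried it over the stack, and handed in at t = 16.1 s while still holding it above the chip. No verdict was reported.

| Last checks | Result |
|---|---|
| Board on stand | about 1 mm from the stand's centre, about 1° off its axis, top at the expected height |
| Probe tip above chip | about 10.5 mm, worked out from the arm position after the final 1.5 mm lowering |
| Sideways error | under about 1 mm |
| Blade to chip | within about 1° |
| Grip | fingers at 19.4 mm on the 20 mm handle, arm still, no contact forces seen |

- **Camera disagreement:** the scene and wrist cameras differed by 2–3 mm in absolute position, so I compared positions only within one camera.
- **Tip height by depth:** this was noisy, 97–105 mm before the final lowering, against 100 mm from the arm position.
- **Bystanders:** I did not measure them again at the end. The views I took along the way showed nothing disturbed.

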